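Gauge two wheel bores and reject the tight one

TASK

One of the two model-car wheels in the gauging stand has too tight a bore: take the purple plug gauge and, without forcing it, push it down each bore until it comes out underneath or stops short, first the wheel in the left pocket, then the right, and stand the gauge back in its holder. Then turn the stand's orange bar fully open and lay the wheel that the gauge would not pass through flat in the red tray. Leave the good wheel in its pocket and the things lying around alone.

Things in the scene. Friction and masses are not known exactly. Their poses are not given: they have to be found in the camera images.
- gauge_center (a point): plug gauge, one rigid upright piece of 80 g: round purple handle 20 mm across, 50 long; below it a steel pin 12 mm across, 36 long, its tip chamfered 2.5 mm. Point: centre of the handle on the axis, 25 mm above the shoulder where the pin begins, 61 mm above the tip; z points up, away from the tip
- gauge_tip (a point): centre of the flat end of the plug gauge's pin, on its axis, 61 mm below the handle's centre; z points up along the gauge
- holder: fixed wooden block for the gauge, 56 x 56 x 44 mm high, a vertical blind hole 16 mm wide and 40 deep in the middle of its top. Origin: centre of its underside. The gauge stands with its pin in the hole and its handle's shoulder resting on the top, tip 8 mm above the origin
- wheel_a_center (a point): wheel a: white model-car wheel lying flat, no tyre: 52 mm across, 26 high, 40 g; purple-topped boss 22 mm across with a vertical bore. Point: its centre, on the bore axis (z, up), 13 mm below the bore's mouth. One wheel's bore is 13.6 mm wide right through; the other's only for its top 10 mm, then 8.4. They look alike: only the gauge tells; either may be in either pocket
- wheel_b_center (a point): wheel b: white model-car wheel lying flat, no tyre: 52 mm across, 26 high, 40 g; purple-topped boss 22 mm across with a vertical bore. Point: its centre, on the bore axis (z, up), 13 mm below the bore's mouth. One wheel's bore is 13.6 mm wide right through; the other's only for its top 10 mm, then 8.4. They look alike: only the gauge tells; either may be in either pocket
- stand: fixed gauging stand: plate 76 mm (x) by 170 (y), grey top 20 mm above the table, two round pockets 57 mm wide, 6 deep, each with a 22 mm hole in its floor that lets the pin through, 14 mm down to the table. Origin: centre of its underside. Left pocket: its +y side, left as seen from the robot. A post 18 mm across at its centre carries the orange bar
- seat_left (a point): centre of the left pocket's floor, 14 mm above the table, 50 mm to +y of the stand's origin; a wheel standing there has its centre 13 mm higher. A wheel has 1 to 2 mm of play in the pocket
- seat_right (a point): centre of the right pocket's floor, as seat_left but 50 mm to -y
- latch (a joint): orange bar on the stand's post, hinged about the vertical through the stand's centre, rad. 0: closed stop, bar along the stand's y, its ends over both wheels' rims, which cannot be lifted out. Grows counter-clockwise from above to 1.57: open stop, bar along the stand's x, clear of the wheels. Stays where left; 0.05 N m turns it. Starts within 0.12 of closed
- latch_grip (a point): grip of the orange bar: centre of an upright fin 10 mm thick, 42 long, 20 tall, on the turning axis and running along the bar (this frame's y, turning with it); it spans 48.5 to 68.5 mm above the table. The bar below it is 64 mm long, 13 wide, 7 thick, its underside 1.5 mm above the wheels
- tray: red reject tray, fixed, open at the top, 150 mm (its x) by 130 mm (its y), walls 5 mm thick and 20 mm high, floor 5 mm thick. Origin at the centre of its underside
- tyre_center (a point): a loose black rubber tyre lying flat, 62 mm across and 26 mm high; not part of the job. The point is its centre, 13 mm up
- driver: a loose purple-handled screwdriver, 160 mm long, lying along its own x, handle to -x; not part of the job. Origin on its underside
- spray_center (a point): a loose red can with a white cap, 52 mm across and 130 mm high; not part of the job. The point is its centre, 65 mm up
Things that resemble listed ones, but are neither listed nor needed, are in the scene too. Leave any turquoise or yellow look-alike of the stand alone.

How it is judged:
By the outcome, as a careful person would: the job done as asked, in the order asked, and still so for the second after the job is handed in, with the robot touching nothing.
It also fails if it takes over 72 s, if anything falls off the work surface, if the arm or the gripper's body presses on something with over 40 N, if the wrist force passes 120 N, or if a joint passes its speed limit or range.

ROBOT

A 6-joint arm with a two-finger parallel gripper is mounted at the origin on the work surface. World frame = base frame: x ahead of the robot, y to its left, z up, the work surface at z = 0. Lengths are in mm, angles in rad, forces in N, time in s.
With the tool pointing down it reaches from about 350 to 975 mm from the base axis. Payload 7.1 kg.
Tool frame: the origin (TCP) lies at the very end of the fingers, on their centre line; the grasp point (between the pads) lies 19 mm behind it; z points along the fingers, y is the direction in which the jaws open and shut (so a half turn about z gives the same grasp; the last joint's range is limited). The gripper opens to 88 mm and grips with 3 to 60 N. Pads are 20 mm wide; open, the fingers measure 115 mm over their backs; the gripper's body (75 mm by 178 mm) begins 61 mm behind the grasp point.
Start: joints at [1.208, 0.423, 1.63, -0, 1.089, -0.019], TCP at [210.635, 588.42, 222.675] pointing down, gripper open.
Joint ranges: [-3, 3], [-0.9, 2.11], [0.09, 2.58], [-1.31, 4.45], [0.11, 2.69], [-2.54, 2.54]. Speed limits (rad/s): [2.39, 2.39, 3.01, 3.14, 3.14, 3.14].

INTERFACE

Orientations are given as a rotation vector (axis times angle).
In Python, from workcell import * gives the robot as it stands.
- The arm moves only by the tool play_rows, never from a script. Its argument "plan" is text: rows parted by semicolons, each of 7 numbers parted by spaces: the finger opening in cm, from 0 to 8.78, then the shift along the tool's x, y, z in cm, then the turn, a rotation vector about the tool's x, y, z in degrees. A call has 1 to 20 rows; each row shifts and turns the commanded pose from where the row before left it, along the tool's axes as they then stand; what a row does not reach is not made up. A row lasts 1/8 s, in which the tool goes at most 62.5 mm and 10.7 degrees, less where a joint would pass 70% of its speed; a pose out of reach is approached as far as the arm can. A call is refused whole if a number of a shift passes 6.25 or a number of a turn 10.7, either way. A call with a gripper value outside its range is refused whole. The fingers move at their own pace and stop on an object; the grip force is fixed at half the most. Time passes only in rows, so rows that do not move let the fingers close. It gives the time, the measured TCP pose, the force and the opening at its end, in the units of the state.
- get_obs(): the state, without advancing time (a new reading comes with each control period).
- get_image(name): name is "scene" or "top" or "wrist"; returns a dict with "pixels" (400x640x3 uint8, red, green, blue), "range_z" (400x640 float32, mm along the optical axis (not along the pixel's ray), 0 where there is no reading), "fx", "fy", "cx", "cy" (pixels), "eye" and "attitude" of the camera in the world. Camera axes: x right, y down, z forward; pixel columns grow to the right and rows downward; lengths in mm; the calibration is good to about 2 mm. A picture is of the moment at which its call begins.
- close_job(): hands the job in, once; it reports no verdict.
The state is a dict: "t": time; "qpos": joint angles; "qvel": joint speeds; "joint_torque": joint torques, N m; "ee_pos": TCP position; "orientation": TCP orientation; "ft_force": force on the tool from outside, world axes, zero at the start; "moment": the same for the moment, N m; "width": finger opening in mm.
Only numpy, scipy, OpenCV 4.12 (cv2) and the standard library are available. Lean on these libraries where they do the work, as an engineer would, in place of code of your own. Each camera call takes 0.05 s, during which the arm holds its last target. There are 200 camera calls.

## Working session

There is one attempt and no reset: what is moved stays moved. The work goes in short steps, Python scripts to look and compute and a tool call to move; the robot and the scene stay as the last step left them, time stands still between calls to the robot, and variables do not carry over. Pictures are saved under pics/ and viewed, about 8 in all and at most 12, crops included, and the job is handed in when it is done.

Besides the shell and the picture viewer there is one more tool, called after ">>>" in YAML: its name, and indented under it one key for each argument. play_rows: Moves the arm, as the interface text tells. Its arguments: {"type":"object","properties":{"plan":{"type":"string"}},"required":["plan"]}

```bash
ls; mkdir -p pics; cat > h.py <<'E'
from workcell import *
import numpy as np, cv2
from scipy.spatial.transform import Rotation as R
def att(im):
    a=np.array(im["attitude"],float)
    return a if a.shape==(3,3) else R.from_rotvec(a).as_matrix()
def cloud(im):
    z=im["range_z"]; v,u=np.mgrid[:z.shape[0],:z.shape[1]]
    p=np.stack([(u-im["cx"])/im["fx"]*z,(v-im["cy"])/im["fy"]*z,z],-1)
    return p@att(im).T+np.array(im["eye"])
def ray(im,u,v,h):
    d=att(im)@np.array([(u-im["cx"])/im["fx"],(v-im["cy"])/im["fy"],1]); e=np.array(im["eye"])
    return e+d*(h-e[2])/d[2]
def proj(im,p):
    c=att(im).T@(np.array(p)-np.array(im["eye"])); return im["fx"]*c[0]/c[2]+im["cx"],im["fy"]*c[1]/c[2]+im["cy"]
def save(im,n,crop=None,k=1):
    a=im["pixels"][:,:,::-1]
    if crop: x0,y0,x1,y1=crop; a=a[y0:y1,x0:x1]
    cv2.imwrite("pics/"+n+".png",cv2.resize(a,None,fx=k,fy=k,interpolation=cv2.INTER_CUBIC))
E
python3 - <<'E'
from h import *
o=get_obs();print(o)
import pickle
for n in("top","scene"):
    im=get_image(n);save(im,n,k=1.25);pickle.dump(im,open(n+".pkl","wb"))
    print(n,im["eye"],im["attitude"],im["fx"],im["cx"],im["cy"])
E
```

```text
pics
{'t': 0.0, 'qpos': array([ 1.20801079e+00,  4.23827396e-01,  1.63069437e+00,  1.14526204e-05,
        1.08859782e+00, -1.89719267e-02]), 'qvel': array([-0.00042082,  0.00024998,  0.00136878,  0.00017862, -0.00096333,
       -0.00032297]), 'joint_torque': array([-7.79828533e-04, -5.44626546e+01, -2.73666447e+01,  6.42977818e-02,
        2.27958133e-02, -1.48597037e-04]), 'ee_pos': array([210.43241054, 587.91424119, 221.90837804]), 'orientation': array([-5.37361929e-01, -3.09498923e+00,  2.35168182e-03]), 'ft_force': array([0.7744403 , 1.05388834, 0.33661275]), 'moment': array([ 0.04300148, -0.028127  , -0.04453723]), 'width': 87.78599531701701}
top [ 318.11519573   73.85542587 1237.84533985] [-2.24925778  1.95143297 -0.2080382 ] 458.5405078976165 324.7150039198477 197.6106260204589
scene [1303.53895098  424.85139475  817.64284505] [-1.35339251 -2.15185537  0.91080429] 474.7221231073544 319.5432774095729 194.5070301815503
```

View pics/top.png

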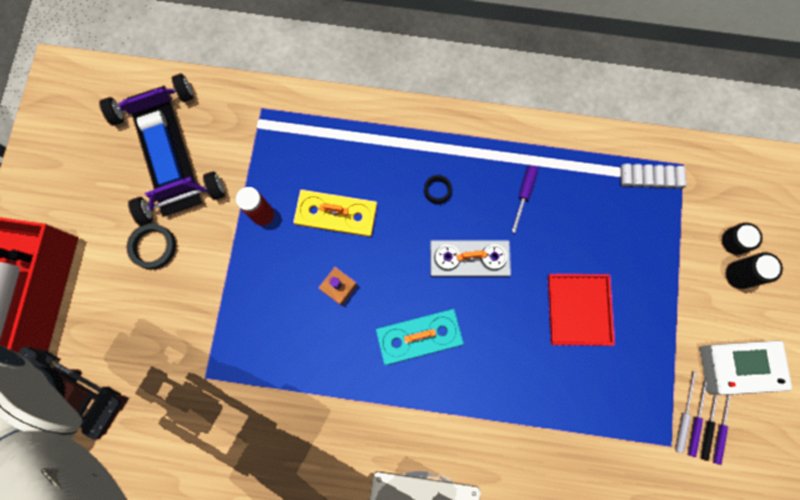

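View pics/scene.png

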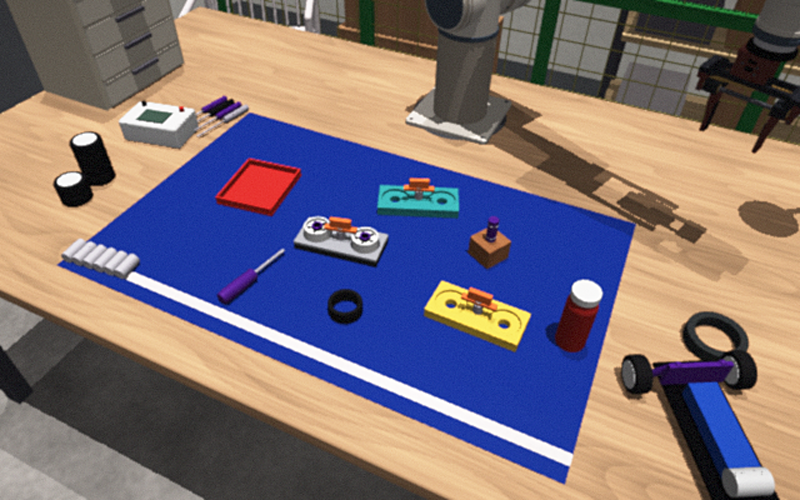

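Top view (800×500 display): the gauge in its brown holder is at (338,285), the grey stand with two white wheels at (471,258) and the red tray at (581,310). The yellow (335,212) and turquoise (420,336) stands are look-alikes. The spray can is at (255,205), the tyre at (437,190) and the driver at (525,195). The scene view agrees.

```bash
cat >> h.py <<'E'
def blobs(mask,amin=10):
    n,l,s,c=cv2.connectedComponentsWithStats(mask.astype(np.uint8)); return [(c[i],s[i][4],l==i) for i in range(1,n) if s[i][4]>=amin]
def hsv(im): return cv2.cvtColor(im["pixels"],cv2.COLOR_RGB2HSV).astype(int)
def purple(H): return (H[...,0]>125)&(H[...,0]<150)&(H[...,1]>90)&(H[...,2]>40)
def orange(H): return (H[...,0]>5)&(H[...,0]<16)&(H[...,1]>190)&(H[...,2]>150)
def white(H): return (H[...,1]<60)&(H[...,2]>190)
E
python3 - <<'E'
from h import *
import pickle
for n in("top","scene"):
    im=pickle.load(open(n+".pkl","rb"));H=hsv(im);P=cloud(im)
    red=((H[...,0]<4)|(H[...,0]>176))&(H[...,1]>200)&(H[...,2]>80)
    for nm,m in(("purple",purple(H)),("orange",orange(H)),("white",white(H)),("red",red),("grey",(H[...,1]<40)&(H[...,2]>110))):
        for c,a,l in blobs(m,12):
            p=P[l]; q=np.median(p,0)
            if 250<q[0]<700 and -350<q[1]<450: print(n,nm,c.round(1),a,q.round(0),"z95",np.percentile(p[:,2],95).round(0), p[:,:2].min(0).round(),p[:,:2].max(0).round())
E
```

```text
top purple [395.4 204.4] 28 [582. -84.  40.] z95 44.0 [571. -91.] [587. -73.]
top purple [358.  204.7] 33 [567.  16.  40.] z95 45.0 [555.   8.] [572.  25.]
top purple [267.9 225.8] 59 [468. 237.  93.] z95 97.0 [459. 229.] [477. 248.]
top purple [455.5 276. ] 26 [ 417. -267.    1.] z95 5.0 [ 412. -299.] [ 421. -233.]
top orange [267.6 167.1] 64 [627. 266.  63.] z95 71.0 [624. 244.] [634. 300.]
top orange [377.3 204. ] 52 [568. -30.  63.] z95 71.0 [559. -62.] [581.  -7.]
top orange [341.4 267.4] 17 [392.  37.  67.] z95 70.0 [386.  29.] [401.  52.]
top orange [329.7 270.5] 14 [381.  68.  67.] z95 72.0 [377.  57.] [384.  74.]
top white [197.4 158.1] 272 [608. 436. 130.] z95 133.0 [318.  74.] [666. 504.]
top white [413.6 174.1] 18 [ 678. -126.   17.] z95 20.0 [ 655. -130.] [ 694. -120.]
top white [375.9 205.8] 1224 [570. -32.  22.] z95 41.0 [ 318. -121.] [619.  74.]
top red [464.3 247.4] 2698 [ 495. -283.    6.] z95 21.0 [ 318. -352.] [574.  74.]
top grey [198.  158.5] 278 [606. 434. 130.] z95 133.0 [318.  74.] [665. 500.]
top grey [414.4 171.5] 51 [ 685. -127.   16.] z95 21.0 [ 644. -138
[... 1111 characters left out ...]
z95 40.0 [ 502. -121.] [1304.  425.]
scene white [215.3 207.6] 37 [ 680. -126.   15.] z95 17.0 [ 642. -136.] [ 717. -119.]
scene white [469.4 232.3] 336 [607. 436. 129.] z95 131.0 [446. 412.] [1304.  465.]
scene red [206.7 149.5] 1345 [ 500. -279.    5.] z95 19.0 [ 413. -351.] [1304.  425.]
scene red [467.9 249.2] 73 [628. 445. 102.] z95 107.0 [611. 421.] [1304.  459.]
scene grey [274.1 192.1] 1074 [586. -16.  21.] z95 39.0 [ 502. -121.] [1304.  425.]
scene grey [267.6 185.8] 12 [567. -50.  20.] z95 41.0 [558. -56.] [581. -34.]
scene grey [215.2 208.3] 53 [ 684. -125.   14.] z95 18.0 [ 646. -132.] [ 720. -118.]
scene grey [469.4 233.5] 379 [610. 437. 129.] z95 131.0 [454. 412.] [1304.  465.]
```

```bash
cat >> h.py <<'E'
def plan(x,y,z,jaw=None):
    "print turn(deg about tool z) to put jaw axis at world angle jaw(deg), then the shift in cm in turned axes"
    o=get_obs(); M=R.from_rotvec(o["orientation"]).as_matrix()
    cur=np.degrees(np.arctan2(M[1,1],M[0,1])); print("jaw angle",cur.round(2),"toolz",M[:,2].round(4),"tcp",o["ee_pos"].round(1),"t",o["t"],"w",round(o["width"],1),"F",o["ft_force"].round(1),"q6",o["qpos"][5].round(3))
    d=0
    if jaw is not None:
        d=-((jaw-cur+90)%180-90); M=M@R.from_rotvec([0,0,np.radians(d)]).as_matrix()
    print("turn",round(d,2),"then shift cm",(M.T@(np.array([x,y,z])-o["ee_pos"])/10).round(2))
E
python3 - <<'E'
from h import *
plan(469,239,160,8.5)
im=get_image("wrist");print((np.array(im["eye"])-get_obs()["ee_pos"]).round(),im["fx"]);print(att(im).round(3))
E
```

```text
jaw angle 70.3 toolz [-5.0e-04 -1.3e-03 -1.0e+00] tcp [210.5 588.  222. ] t 0.1 w 88.1 F [ 0.  -0.3 -0.5] q6 -0.019
turn 61.8 then shift cm [-38.33  20.42   6.23]
[-63.  23. 161.] 291.30318403202335
[[ 0.337  0.913  0.229]
 [ 0.941 -0.327 -0.083]
 [-0.001  0.243 -0.97 ]]
```

>>> play_rows:
  plan: "8.78 0 0 0 0 0 10.3;8.78 0 0 0 0 0 10.3;8.78 0 0 0 0 0 10.3;8.78 0 0 0 0 0 10.3;8.78 0 0 0 0 0 10.3;8.78 0 0 0 0 0 10.3;8.78 -4.8 2.55 0.5 0 0 0;8.78 -4.8 2.55 0.5 0 0 0;8.78 -4.8 2.55 0.5 0 0 0;8.78 -4.8 2.55 0.5 0 0 0;8.78 -4.8 2.55 0.5 0 0 0;8.78 -4.8 2.55 0.5 0 0 0;8.78 -4.8 2.55 0.5 0 0 0;8.78 -4.7 2.5 0.5 0 0 0;8.78 0 0 0 0 0 0;8.78 0 0 0 0 0 0"

```text
t: 2.15
ee_pos: [468.2, 239.8, 182.5]
orientation: [-2.051, -2.379, 0.001]
ft_force: [0.4, 0.1, 0.4]
width: 87.7
```

```bash
python3 - <<'E'
from h import *
import pickle
plan(469,239,160,8.5)
im=get_image("wrist");pickle.dump(im,open("w1.pkl","wb"));save(im,"w1",k=1.25)
H=hsv(im);P=cloud(im)
for c,a,l in blobs(purple(H),60):
    p=P[l];q=p[p[:,2]>np.percentile(p[:,2],95)-3]; print(c.round(),a,np.median(p,0).round(1),"top",q.mean(0).round(1),q.min(0).round(),q.max(0).round())
m=(abs(P[...,2]-44)<4)&(abs(P[...,0]-469)<60)&(abs(P[...,1]-239)<60)
if m.any():
    q=P[m]; print("holder top n",len(q),cv2.minAreaRect(q[:,:2].astype(np.float32)))
E
```

```text
jaw angle 8.45 toolz [-6.e-04  1.e-04 -1.e+00] tcp [468.2 239.8 182.5] t 2.15 w 87.7 F [0.4 0.1 0.4] q6 0.303
turn -0.05 then shift cm [-0.09  0.07  2.25]
[317. 199.] 366 [468.1 242.1  93.4] top [468.1 241.9  94.9] [458. 232.  92.] [477. 306. 344.]
holder top n 2219 ((468.21917724609375, 240.71786499023438), (56.22554016113281, 56.467708587646484), 61.46709442138672)
```

```bash
python3 - <<'E'
from h import *
import pickle
im=pickle.load(open("w1.pkl","rb"));H=hsv(im)
b=max(blobs(purple(H),60),key=lambda b:-np.hypot(*(b[0]-[317,199])))[2]
P=cloud(im)
b=b&(P[...,2]>91)&(P[...,2]<97)
c=cv2.findContours(b.astype(np.uint8),0,1)[0];c=max(c,key=len)
(u,v),r=cv2.minEnclosingCircle(c);print(u,v,r,ray(im,u,v,94), "M",np.argwhere(b).mean(0))
save(im,"w1c",(220,100,460,280),3)
plan(468,241,59,8.5)
E
```

```text
316.4125061035156 199.72500610351562 10.828109741210938 [467.99365986 241.58970991  94.        ] M [199.58908046 316.58045977]
jaw angle 8.53 toolz [-5.e-04  0.e+00 -1.e+00] tcp [467.9 240.3 182.6] t 2.2 w 87.9 F [ 0.3 -0.7  0.3] q6 0.303
turn 0.03 then shift cm [ 0.07  0.02 12.36]
```

View pics/w1c.png

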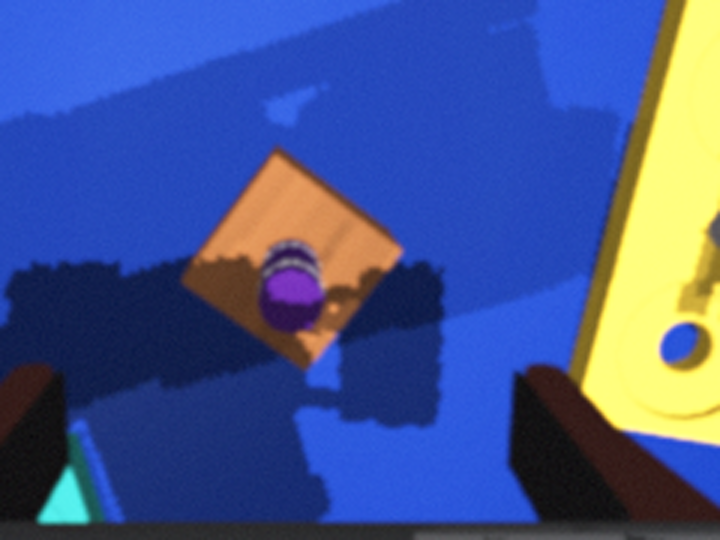

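The crop shows the purple-handled gauge upright in the brown holder (crop about 290,285). The fingers straddle it, and only the yellow stand's edge is visible at right. Descending and gripping.

>>> play_rows:
  plan: "8.78 0 0 4 0 0 0;8.78 0 0 4 0 0 0;8.78 0.05 0 3 0 0 0;8.78 0 0 1.2 0 0 0;8.78 0 0 0 0 0 0;0.5 0 0 0 0 0 0;0.5 0 0 0 0 0 0;0.5 0 0 0 0 0 0;0.5 0 0 0 0 0 0;0.5 0 0 0 0 0 0;0.5 0 0 0 0 0 0;0.5 0 0 0 0 0 0;0.5 0 0 0 0 0 0"

```text
t: 3.82
ee_pos: [468.5, 240.2, 60.7]
orientation: [2.051, 2.38, 0.0]
ft_force: [0.4, -0.4, -0.2]
width: 19.4
```

>>> play_rows:
  plan: "0.5 0 0 -1 0 0 0;0.5 0 0 -4 0 0 0;0.5 0 0 -5 0 0 0;0.5 0 0 -4 0 0 0;0.5 -5 0 0 0 0 0;0.5 -5 0 0 0 0 0;0.5 -5.5 -0.2 0 0 0 0;0.5 -5.5 -0.2 0 0 0 0;0.5 -4 0 0 0 0 0;0.5 -1 0 0 0 0 0;0.5 0 0 0 0 0 0;0.5 0 0 0 0 0 0"

```text
t: 5.32
ee_pos: [502.7, -16.5, 200.7]
orientation: [-2.049, -2.381, -0.0]
ft_force: [0.3, 1.2, -1.1]
width: 19.3
```

```bash
python3 - <<'E'
from h import *
import pickle
plan(565,17,160,8.5)
im=get_image("wrist");pickle.dump(im,open("w2.pkl","wb"));save(im,"w2",k=1.25)
H=hsv(im);P=cloud(im)
for nm,m in(("p",purple(H)),("o",orange(H)),("w",white(H))):
  for c,a,l in blobs(m,40):
    p=P[l];q=np.median(p,0); h=q[2]
    if nm=="p" and h>70: continue
    cc=max(cv2.findContours(l.astype(np.uint8),0,1)[0],key=len);(u,v),r=cv2.minEnclosingCircle(cc)
    hh=40 if nm!="o" else h
    print(nm,c.round(1),a,q.round(1),"circ",(u,v,r),ray(im,u,v,hh).round(1),ray(im,u+r,v,hh).round(1))
E
```

```text
jaw angle 8.56 toolz [-2.e-04  3.e-04 -1.e+00] tcp [502.7 -16.5 200.7] t 5.325 w 19.3 F [ 0.3  1.2 -1.1] q6 -0.206
turn 0.06 then shift cm [2.39 6.65 4.07]
p [374.5 162.6] 186 [563.   18.3  39.7] circ (374.7598571777344, 162.8543243408203, 9.310996055603027) [563.   18.2  40. ] [573.2  19.7  40. ]
p [370.  241.5] 80 [576.2 -73.7  39.7] circ (370.0, 244.5, 8.01570987701416) [576.6 -78.   40. ] [586.  -76.6  40. ]
p [507.1 308.2] 228 [ 777.5 -145.9   24.3] circ (503.5, 307.5, 17.67776870727539) [ 759.3 -136.7   40. ] [ 781.3 -133.4   40. ]
p [315. 313.] 43 [ 5.299e+02 -2.089e+02  1.000e-01] circ (315.0, 313.5, 21.00605010986328) [ 525.9 -180.7   40. ] [ 552.2 -176.7   40. ]
o [218.4 104. ] 287 [393.7  52.9  55.4] circ (219.5, 106.0, 28.42983627319336) [393.7  52.7  55.4] [422.1  57.   55.4]
o [375.8 219.2] 144 [570.7 -42.8  67.5] circ (374.5, 213.5, 18.828269958496094) [567.3 -31.8  67.5] [587.  -28.9  67.5]
w [586.6 133.9] 4952 [8.191e+02 8.890e+01 2.000e-01] circ (584.5, 137.0, 147.44247436523438) [782.2  79.5  40. ] [940.1 103.3  40. ]
w [376.8 174.3] 4153 [577.6   8.2  20. ] circ (373.1446533203125, 185.24160766601562, 63.41638946533203) [566.2  -6.9  40. ] [637.    3.8  40. ]
w [340.1 212.5] 81 [537.5 -50.2  19.5] circ (339.5, 212.5, 7.648629188537598) [534.1 -44.2  40. ] [542.8 -42.9  40. ]
w [515.4 328.1] 619 [ 8.200e+02 -1.902e+02 -1.000e-01] circ (516.0, 326.5, 25.656482696533203) [ 783.6 -161.1   40. ] [ 816.1 -156.2   40. ]
```

View pics/w2.png

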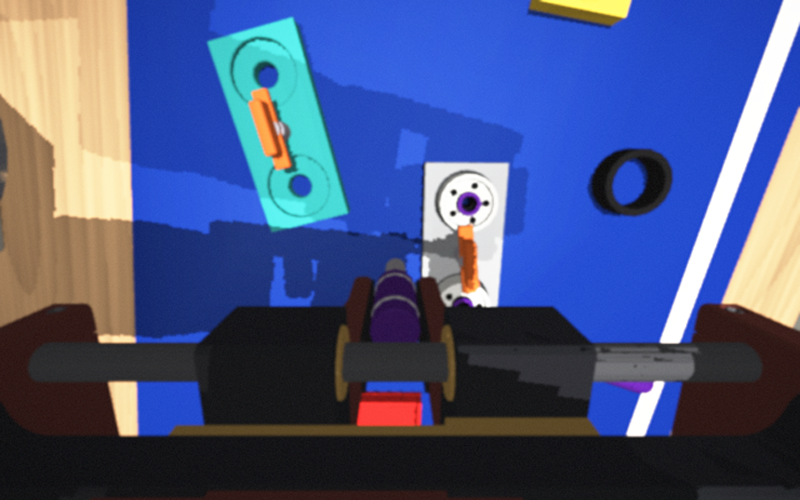

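```bash
cat >> h.py <<'E'
from scipy.optimize import least_squares
def gauge(im,tcp):
    P=cloud(im);out=[]
    H=hsv(im)
    near=(np.hypot(P[...,0]-tcp[0],P[...,1]-tcp[1])<20)
    for lo,hi,r in((-14,2,10.),(-48,-22,6.)):
        m=near&(P[...,2]>tcp[2]+lo)&(P[...,2]<tcp[2]+hi)
        if r==10: m&=purple(H)
        q=P[m][:,:2]
        if len(q)<8: out.append(None);continue
        s=least_squares(lambda c:np.hypot(q[:,0]-c[0],q[:,1]-c[1])-r,tcp[:2]-[0,0],loss="soft_l1")
        out.append((r,s.x.round(2),len(q),round(float(np.sqrt(np.mean(s.fun**2))),2)))
    return out
E
python3 - <<'E'
from h import *
import pickle
im=pickle.load(open("w2.pkl","rb"));o=get_obs();t=o["ee_pos"]
print(t,gauge(im,t)); P=cloud(im)
for v in range(206,245,4): print(v,[tuple(P[v,u].round(0)) for u in (308,313,317,321,326)])
E
```

```text
[502.74464141 -16.3644126  200.71282678] [(10.0, array([501.98, -16.19]), 163, 1.35), (6.0, array([502.15, -16.08]), 108, 0.16)]
206 [(np.float64(498.0), np.float64(-53.0), np.float64(0.0)), (np.float64(504.0), np.float64(-52.0), np.float64(0.0)), (np.float64(509.0), np.float64(-51.0), np.float64(1.0)), (np.float64(514.0), np.float64(-51.0), np.float64(-1.0)), (np.float64(520.0), np.float64(-50.0), np.float64(1.0))]
210 [(np.float64(498.0), np.float64(-59.0), np.float64(-1.0)), (np.float64(499.0), np.float64(-11.0), np.float64(159.0)), (np.float64(502.0), np.float64(-10.0), np.float64(159.0)), (np.float64(505.0), np.float64(-11.0), np.float64(154.0)), (np.float64(521.0), np.float64(-55.0), np.float64(-1.0))]
214 [(np.float64(496.0), np.float64(-16.0), np.float64(154.0)), (np.float64(499.0), np.float64(-11.0), np.float64(168.0)), (np.float64(502.0), np.float64(-10.0), np.float64(170.0)), (np.float64(505.0), np.float64(-11.0), np.float64(164.0)), (np.float64(522.0), np.float64(-60.0), np.float64(0.0))]
218 [(np.float64(496.0), np.float64(-8.0), np.float64(186.0)), (np.float64(499.0), n
[... 1279 characters left out ...]
loat64(504.0), np.float64(-6.0), np.float64(217.0)), (np.float64(507.0), np.float64(-7.0), np.float64(212.0))]
238 [(np.float64(497.0), np.float64(-7.0), np.float64(222.0)), (np.float64(499.0), np.float64(-6.0), np.float64(223.0)), (np.float64(501.0), np.float64(-6.0), np.float64(224.0)), (np.float64(503.0), np.float64(-6.0), np.float64(223.0)), (np.float64(506.0), np.float64(-7.0), np.float64(219.0))]
242 [(np.float64(497.0), np.float64(-7.0), np.float64(227.0)), (np.float64(499.0), np.float64(-6.0), np.float64(229.0)), (np.float64(501.0), np.float64(-6.0), np.float64(228.0)), (np.float64(503.0), np.float64(-6.0), np.float64(227.0)), (np.float64(506.0), np.float64(-6.0), np.float64(226.0))]
```

The wrist picture (800×500) shows the left wheel's boss at (468,203) and the gauge hanging upright at (395,300). The right wheel is half hidden by the gripper at (465,295). In the wrist depth, the pin axis agrees with the TCP to 0.7 mm.

>>> play_rows:
  plan: "0.5 0.62 1.63 0 0 0 0;0.5 0.62 1.63 0 0 0 0;0.5 0.62 1.63 0 0 0 0;0.5 0.62 1.64 0 0 0 0;0.5 0 0 2.5 0 0 0;0.5 0 0 2.5 0 0 0;0.5 0 0 2.5 0 0 0;0.5 0 0 1.6 0 0 0;0.5 0 0 0 0 0 0;0.5 0 0 0 0 0 0"

```text
t: 6.62
ee_pos: [564.6, 16.7, 110.3]
orientation: [2.05, 2.379, 0.001]
ft_force: [0.4, -0.5, -0.6]
width: 19.6
```

```bash
python3 - <<'E'
from h import *
import pickle
plan(563.6,17.9,60,8.5)
im=get_image("wrist");pickle.dump(im,open("w3.pkl","wb"));save(im,"w3",(200,100,440,280),3)
t=get_obs()["ee_pos"];print(gauge(im,t))
H=hsv(im);P=cloud(im)
for c,a,l in blobs(purple(H),20): print(c.round(),a,np.median(P[l],0).round(1))
E
```

```text
jaw angle 8.5 toolz [ 0.0011  0.     -1.    ] tcp [564.6  16.7 110.3] t 6.625 w 19.6 F [ 0.4 -0.5 -0.6] q6 -0.14
turn 0.0 then shift cm [ 0.13 -0.09  5.03]
[(10.0, array([563.93,  17.02]), 146, 0.2), (6.0, array([564.05,  17.1 ]), 107, 0.17)]
[315. 201.] 222 [561.   21.9  39.9]
[316. 217.] 29 [562.7  26.7  96.8]
[316. 231.] 465 [562.7  25.9 118. ]
[316. 258.] 1193 [563.4  20.6 142.9]
[ 52. 243.] 22 [483.3  38.1 192.4]
[315. 313.] 194 [577.5 -83.7  39.8]
```

View pics/w3.png

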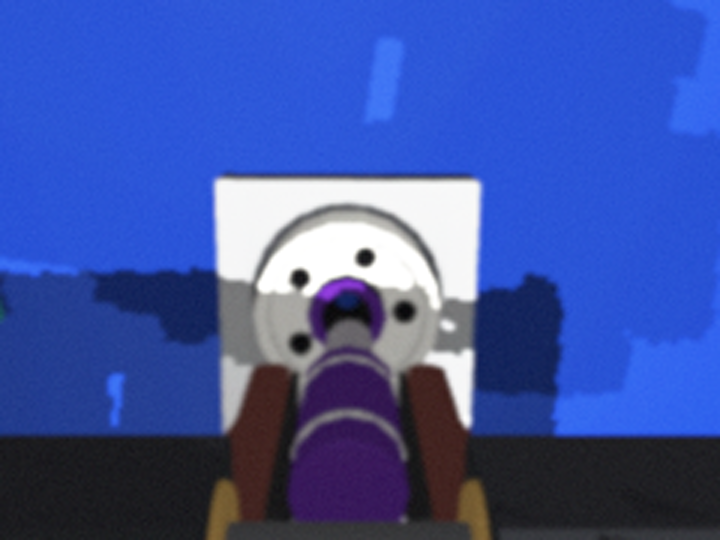

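```bash
cat >> h.py <<'E'
def boss(im,near,ztop=40.,upper=True):
    H=hsv(im);P=cloud(im)
    m=purple(H)&(abs(P[...,2]-ztop)<5)&(np.hypot(P[...,0]-near[0],P[...,1]-near[1])<25)
    c=np.vstack(cv2.findContours(m.astype(np.uint8),0,1)[0]); h=cv2.convexHull(c)[:,0].astype(float)
    c=c[:,0].astype(float); (u0,v0),r0=cv2.minEnclosingCircle(h.astype(np.float32))
    k=[p for p in c if np.hypot(p[0]-u0,p[1]-v0)>r0*0.85 and (not upper or p[1]<v0+0.2*r0)]
    q=np.array([ray(im,a,b,ztop)[:2] for a,b in k])
    s=least_squares(lambda x:np.hypot(q[:,0]-x[0],q[:,1]-x[1])-x[2],[near[0],near[1],10.5],loss="soft_l1")
    return s.x.round(2),len(q),round(float(np.sqrt(np.mean(s.fun**2))),2),(u0,v0,r0)
E
python3 - <<'E'
from h import *
import pickle
im=pickle.load(open("w3.pkl","rb"));print(boss(im,(563,18)))
im=pickle.load(open("w2.pkl","rb"));print(boss(im,(563,18),upper=False))
E
```

```text
(array([563.3 ,  19.18,   9.76]), 39, 0.24, (314.9166564941406, 204.84722900390625, 12.53126049041748))
(array([562.83,  18.44,   9.71]), 48, 0.32, (374.7598571777344, 162.8543243408203, 9.311026573181152))
```

>>> play_rows:
  plan: "0.5 0.17 -0.05 0 0 0 0;0.5 0 0 0.6 0 0 0;0.5 0 0 0.6 0 0 0;0.5 0 0 0.3 0 0 0;0.5 0 0 0.2 0 0 0;0.5 0 0 0.2 0 0 0;0.5 0 0 0.2 0 0 0;0.5 0 0 0 0 0 0"

```text
t: 7.68
ee_pos: [563.1, 18.3, 88.6]
orientation: [-2.051, -2.38, 0.0]
ft_force: [-0.1, -0.4, 0.0]
width: 19.8
```

>>> play_rows:
  plan: "0.5 0 0 0.2 0 0 0;0.5 0 0 0.15 0 0 0;0.5 0 0 0.1 0 0 0;0.5 0 0 0.1 0 0 0;0.5 0 0 0.1 0 0 0;0.5 0 0 0 0 0 0"

```text
t: 8.43
ee_pos: [563.2, 18.3, 82.3]
orientation: [2.051, 2.38, 0.0]
ft_force: [-0.6, -0.7, 1.9]
width: 19.7
```

>>> play_rows:
  plan: "0.5 0 0 0.1 0 0 0;0.5 0 0 0.05 0 0 0;0.5 0 0 0 0 0 0"

```text
t: 8.8
ee_pos: [563.7, 18.1, 81.5]
orientation: [2.05, 2.379, 0.001]
ft_force: [-1.2, -1.1, 6.8]
width: 19.5
```

Contact at a tip height of about 29–30 mm, 10 mm into the bore, with force building to 7 N. The left wheel blocks the gauge. Going to the right wheel over the bar.

>>> play_rows:
  plan: "0.5 0 0 -0.5 0 0 0;0.5 0 0 -1.5 0 0 0;0.5 0 0 -2.5 0 0 0;0.5 0 0 -2 0 0 0;0.5 -2.5 0 0 0 0 0;0.5 -2.5 0 0 0 0 0;0.5 -2.5 0 0 0 0 0;0.5 -2.5 0 0 0 0 0;0.5 0 0 1.6 0 0 0;0.5 0 0 1.5 0 0 0;0.5 0 0 0 0 0 0;0.5 0 0 0 0 0 0"

```text
t: 10.3
ee_pos: [577.7, -79.9, 114.4]
orientation: [-2.049, -2.38, 0.0]
ft_force: [0.4, -0.1, -0.8]
width: 19.4
```

```bash
python3 - <<'E'
from h import *
import pickle
plan(578,-80,60,8.5)
im=get_image("wrist");pickle.dump(im,open("w4.pkl","wb"))
t=get_obs()["ee_pos"];g=gauge(im,t);b=boss(im,(578,-80));print(g,b)
d=b[0][:2]-g[1][1];M=R.from_rotvec(get_obs()["orientation"]).as_matrix();print("shift mm",M.T@np.array([*d,0]))
E
```

```text
jaw angle 8.55 toolz [-7.e-04  2.e-04 -1.e+00] tcp [577.7 -79.9 114.4] t 10.3 w 19.4 F [ 0.4 -0.1 -0.8] q6 -0.307
turn 0.05 then shift cm [-0.01  0.03  5.44]
[(10.0, array([577.13, -79.64]), 149, 0.2), (6.0, array([577.16, -79.56]), 108, 0.17)] (array([577.38, -79.7 ,   9.56]), 38, 0.26, (316.0, 206.0, 12.206655502319336))
shift mm [-1.71151734e-01  1.96741158e-01  2.90020883e-05]
```

>>> play_rows:
  plan: "0.5 0 0 0.7 0 0 0;0.5 0 0 0.7 0 0 0;0.5 0 0 0.4 0 0 0;0.5 0 0 0.2 0 0 0;0.5 0 0 0.2 0 0 0;0.5 0 0 0.2 0 0 0;0.5 0 0 0.2 0 0 0;0.5 0 0 0.15 0 0 0;0.5 0 0 0.15 0 0 0;0.5 0 0 0.1 0 0 0;0.5 0 0 0.1 0 0 0;0.5 0 0 0 0 0 0"

```text
t: 11.85
ee_pos: [577.8, -80.6, 83.6]
orientation: [-2.051, -2.38, 0.0]
ft_force: [1.0, 0.2, -1.1]
width: 19.6
```

>>> play_rows:
  plan: "0.5 0 0 0.1 0 0 0;0.5 0 0 0.1 0 0 0;0.5 0 0 0.1 0 0 0;0.5 0 0 0.1 0 0 0;0.5 0 0 0 0 0 0"

```text
t: 12.48
ee_pos: [577.8, -80.6, 79.6]
orientation: [-2.051, -2.38, 0.0]
ft_force: [0.0, -1.0, -0.6]
width: 19.3
```

>>> play_rows:
  plan: "0.5 0 0 0.2 0 0 0;0.5 0 0 0.2 0 0 0;0.5 0 0 0.2 0 0 0;0.5 0 0 0.2 0 0 0;0.5 0 0 0.2 0 0 0;0.5 0 0 0.2 0 0 0;0.5 0 0 0.2 0 0 0;0.5 0 0 0.2 0 0 0;0.5 0 0 0.2 0 0 0;0.5 0 0 0 0 0 0;0.5 0 0 0 0 0 0"

```text
t: 13.85
ee_pos: [577.9, -80.6, 61.7]
orientation: [2.051, 2.38, 0.0]
ft_force: [-0.4, 0.6, -1.8]
width: 19.8
```

The right wheel lets the gauge pass: the tip is about 9 mm above the table with no force. Returning the gauge to its holder.

>>> play_rows:
  plan: "0.5 0 0 -1 0 0 0;0.5 0 0 -2 0 0 0;0.5 0 0 -2.5 0 0 0;0.5 0 0 -3 0 0 0;0.5 2 -0.4 0 0 0 0;0.5 4.5 -0.8 0 0 0 0;0.5 5 -0.9 0 0 0 0;0.5 5 -0.9 0 0 0 0;0.5 5 -0.9 0 0 0 0;0.5 5 -0.9 0 0 0 0;0.5 4.5 -0.8 0 0 0 0;0.5 2.4 -0.4 0 0 0 0;0.5 0 0 0 0 0 0;0.5 0 0 0 0 0 0"

```text
t: 15.6
ee_pos: [468.5, 240.5, 146.4]
orientation: [-2.05, -2.38, 0.001]
ft_force: [-0.1, 0.4, -1.5]
width: 19.8
```

```bash
python3 - <<'E'
from h import *
import pickle
plan(468.6,240.3,61,8.5)
im=get_image("wrist");pickle.dump(im,open("w5.pkl","wb"))
t=get_obs()["ee_pos"];print(gauge(im,t))
P=cloud(im);m=(abs(P[...,2]-44)<3)&(abs(P[...,0]-469)<60)&(abs(P[...,1]-239)<60);q=P[m];print(len(q),cv2.minAreaRect(q[:,:2].astype(np.float32)))
save(im,"w5",(200,100,440,280),3)
E
```

```text
jaw angle 8.53 toolz [-8.e-04 -5.e-04 -1.e+00] tcp [468.5 240.5 146.4] t 15.6 w 19.8 F [-0.1  0.4 -1.5] q6 0.303
turn 0.03 then shift cm [-0.02  0.02  8.54]
[(10.0, array([467.86, 240.81]), 159, 1.67), (6.0, array([467.82, 240.87]), 109, 0.18)]
2793 ((468.1550598144531, 240.67691040039062), (56.30876541137695, 56.2741813659668), 61.47415542602539)
```

View pics/w5.png

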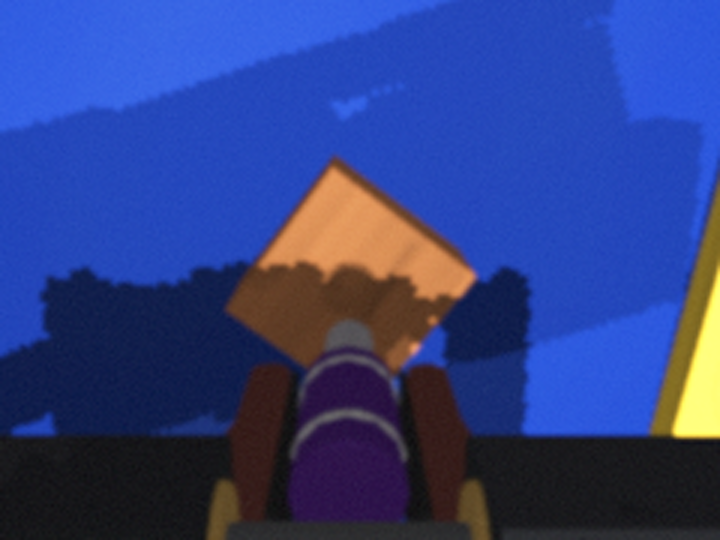

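The crop shows the pin over the brown holder's hole (about 350,330), and the depth fit puts the error at 0.4 mm. Lowering.

>>> play_rows:
  plan: "0.5 0 0.03 1.5 0 0 0;0.5 0 0 2 0 0 0;0.5 0 0 1.5 0 0 0;0.5 0 0 1.2 0 0 0;0.5 0 0 1 0 0 0;0.5 0 0 0.6 0 0 0;0.5 0 0 0.3 0 0 0;0.5 0 0 0.2 0 0 0;0.5 0 0 0.1 0 0 0;0.5 0 0 0 0 0 0;0.5 0 0 0 0 0 0"

```text
t: 17.02
ee_pos: [469.6, 240.9, 62.9]
orientation: [2.051, 2.38, 0.001]
ft_force: [0.7, -0.5, -0.3]
width: 19.5
```

>>> play_rows:
  plan: "0.5 0 0 0.1 0 0 0;0.5 0 0 0.07 0 0 0;0.5 0 0 0 0 0 0"

```text
t: 17.4
ee_pos: [469.4, 240.8, 60.9]
orientation: [-2.051, -2.38, 0.0]
ft_force: [-0.4, -0.3, -2.5]
width: 19.2
```

>>> play_rows:
  plan: "5 0 0 0 0 0 0;5 0 0 0 0 0 0;5 0 0 0 0 0 0;5 0 0 0 0 0 0;5 0 0 -2 0 0 0;5 0 0 -4 0 0 0;5 0 0 -5 0 0 0;8 -4 0.9 -1 0 0 0;8 -5 1 0 0 0 0;8 -5 1 0 0 0 0;8 -5 1 0 0 0 0;8 -5 1 0 0 0 0;8 -4.4 1.1 0 0 0 0;8 0 0 0 0 0 0;8 0 0 0 0 0 0"

```text
t: 19.27
ee_pos: [570.2, -30.8, 180.7]
orientation: [-2.051, -2.379, 0.0]
ft_force: [-0.5, 0.0, 0.1]
width: 79.8
```

```bash
python3 - <<'E'
from h import *
import pickle
plan(571,-31,60,8.5)
im=get_image("wrist");pickle.dump(im,open("w6.pkl","wb"));save(im,"w6",k=1.25)
P=cloud(im);H=hsv(im);o=orange(H)
for lo,hi in((62,75),(44,53)):
    m=o&(P[...,2]>lo)&(P[...,2]<hi)&(np.hypot(P[...,0]-571,P[...,1]+31)<60);q=P[m]
    print(len(q),q.mean(0).round(1),cv2.minAreaRect(q[:,:2].astype(np.float32)), np.degrees(np.arctan2(*np.linalg.svd(q[:,:2]-q[:,:2].mean(0),full_matrices=False)[2][0][::-1])))
print(boss(im,(563,18),upper=False),boss(im,(577,-80),upper=False))
im=get_image("top");pickle.dump(im,open("t2.pkl","wb"));P=cloud(im);H=hsv(im)
m=purple(H)&(np.hypot(P[...,0]-468,P[...,1]-240)<25);print("gauge",P[m].mean(0),P[m][:,2].max())
E
```

```text
jaw angle 8.47 toolz [-9.e-04  4.e-04 -1.e+00] tcp [570.2 -30.8 180.7] t 19.275 w 79.8 F [-0.5  0.   0.1] q6 -0.223
turn -0.03 then shift cm [-0.04  0.08 12.07]
67 [569.6 -28.4  67. ] ((570.765380859375, -30.965822219848633), (9.003958702087402, 41.91571807861328), 15.24259090423584) 106.85644279288668
33 [575.4 -48.7  48.6] ((572.06884765625, -35.60335922241211), (9.049830436706543, 51.372459411621094), 15.430126190185547) -73.46584384669731
(array([562.42,  18.88,   9.32]), 52, 0.26, (316.1000061035156, 140.6999969482422, 9.741768836975098)) (array([576.72, -79.5 ,   9.86]), 47, 0.47, (315.69403076171875, 232.723876953125, 9.329386711120605))
gauge [468.45528033 237.74238724  89.5907739 ] 99.53592795862642
```

View pics/w6.png

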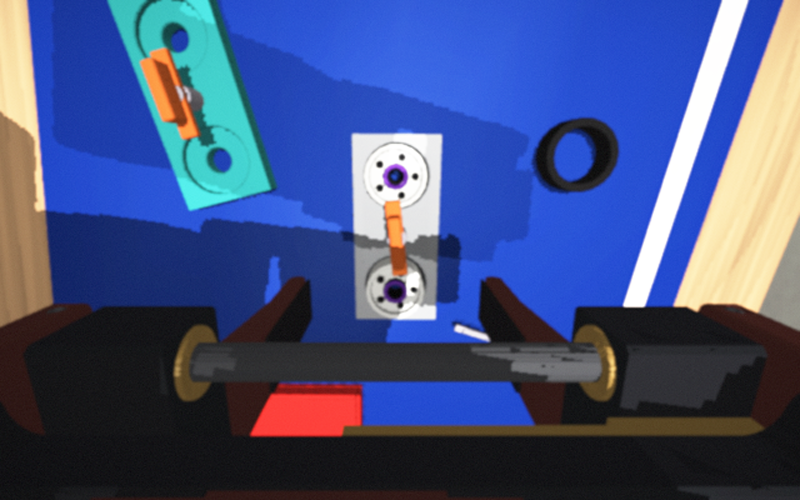

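The fin is at display (397,238), between two wheels with bosses at (395,177) and (395,291). The bar sits about 7° from closed. Turning the jaws to match, then down and grip.

>>> play_rows:
  plan: "5 0 0.1 0 0 0 -6.8;5 -0.05 0 4 0 0 0;5 0 0 4 0 0 0;5 0 0 3 0 0 0;5 0 0 1.2 0 0 0;5 0 0 0.5 0 0 0;5 0 0 0 0 0 0;0 0 0 0 0 0 0;0 0 0 0 0 0 0;0 0 0 0 0 0 0;0 0 0 0 0 0 0;0 0 0 0 0 0 0;0 0 0 0 0 0 0"

```text
t: 21.0
ee_pos: [571.2, -31.7, 54.0]
orientation: [-1.905, -2.497, 0.002]
ft_force: [-4.2, -2.8, 5.4]
width: 9.7
```

>>> play_rows:
  plan: "0 0 0 0 0 0 -4;0 0 0 0 0 0 -7;0 0 0 0 0 0 -7;0 0 0 0 0 0 -7;0 0 0 0 0 0 -7;0 0 0 0 0 0 -7;0 0 0 0 0 0 -7;0 0 0 0 0 0 -7;0 0 0 0 0 0 -7;0 0 0 0 0 0 -7;0 0 0 0 0 0 -7;0 0 0 0 0 0 -4;0 0 0 0 0 0 0"

```text
t: 22.62
ee_pos: [571.2, -31.7, 54.0]
orientation: [0.092, -3.139, 0.0]
ft_force: [-3.6, -1.9, 4.5]
width: 9.7
```

```bash
python3 - <<'E'
from h import *
plan(571,-31,60,98.3); print(get_obs()["moment"])
E
```

```text
jaw angle 93.36 toolz [-1.3e-03 -2.0e-04 -1.0e+00] tcp [571.2 -31.7  54. ] t 22.625 w 9.7 F [-3.6 -1.9  4.5] q6 -1.705
turn -4.94 then shift cm [ 0.02  0.07 -0.6 ]
[-0.32625955  0.71065933  0.03013368]
```

>>> play_rows:
  plan: "0 0 0 0 0 0 -3;0 0 0 0 0 0 -2;0 0 0 0 0 0 -1;0 0 0 0 0 0 0"

```text
t: 23.12
ee_pos: [571.2, -31.7, 54.0]
orientation: [0.254, -3.13, -0.0]
ft_force: [-3.8, -2.0, 5.2]
width: 9.6
```

```bash
python3 - <<'E'
from h import *
plan(571,-31,60,98.3); print(get_obs()["moment"])
E
```

```text
jaw angle 99.26 toolz [-0.0013  0.     -1.    ] tcp [571.2 -31.7  54. ] t 23.125 w 9.6 F [-3.8 -2.   5.2] q6 -1.809
turn 0.96 then shift cm [ 0.01  0.07 -0.6 ]
[-0.29161651  0.69423267 -0.34472459]
```

Against the open stop: Mz jumped to -0.34 N·m at 99.3°. Releasing and turning back over the left wheel.

>>> play_rows:
  plan: "4 0 0 0 0 0 0;4 0 0 0 0 0 0;4 0 0 0 0 0 0;4 0 0 -3 0 0 0;4 0 0 -4 0 0 0;8.78 0 0 -4 0 0 10;8.78 0 0 0 0 0 10;8.78 0 0 0 0 0 10;8.78 0 0 0 0 0 10;8.78 0 0 0 0 0 10;8.78 0 0 0 0 0 10;8.78 0 0 0 0 0 10;8.78 0 0 0 0 0 10;8.78 0 0 0 0 0 10;8.78 5 -0.1 0 0 0 1;8.78 0 0 0 0 0 0;8.78 0 0 0 0 0 0"

```text
t: 25.25
ee_pos: [563.0, 17.7, 164.0]
orientation: [2.053, 2.377, 0.0]
ft_force: [-0.8, -0.8, -0.5]
width: 87.9
```

```bash
python3 - <<'E'
from h import *
import pickle
im=get_image("wrist");pickle.dump(im,open("w7.pkl","wb"));save(im,"w7",k=1.25)
P=cloud(im);H=hsv(im);o=orange(H)
for lo,hi in((62,75),(44,53)):
    m=o&(P[...,2]>lo)&(P[...,2]<hi)&(np.hypot(P[...,0]-571,P[...,1]+31)<60);q=P[m]
    if len(q)>8: print(len(q),cv2.minAreaRect(q[:,:2].astype(np.float32)))
b=boss(im,(563,18.6),upper=False);print(b)
plan(b[0][0]+.6,b[0][1]-.3,24,8.3)
E
```

```text
325 ((570.3087158203125, -30.16278076171875), (41.56203842163086, 8.228100776672363), 9.413575172424316)
213 ((570.3711547851562, -30.034591674804688), (60.42852020263672, 11.407310485839844), 8.307804107666016)
(array([562.31,  19.31,   9.7 ]), 56, 0.36, (316.0833435058594, 190.9166717529297, 10.263988494873047))
jaw angle 8.32 toolz [ 3.e-04 -2.e-04 -1.e+00] tcp [563.1  17.3 164. ] t 25.3 w 88.0 F [0.  0.8 1.1] q6 -0.135
turn 0.02 then shift cm [ 0.17  0.   14.  ]
```

View pics/w7.png

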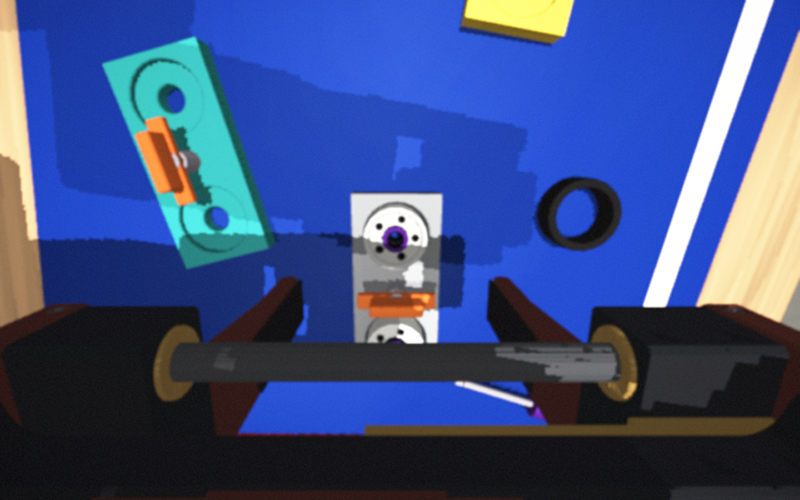

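The picture shows the bar across the stand at (397,303), fully open, and the left wheel clear at (396,240). Picking it up.

>>> play_rows:
  plan: "8.78 0.13 0 4 0 0 0;8.78 0 0 4 0 0 0;8.78 0 0 3.5 0 0 0;8.78 0 0 1.7 0 0 0;8.78 0 0 0.7 0 0 0;8.78 0 0 0 0 0 0;4.5 0 0 0 0 0 0;4.5 0 0 0 0 0 0;4.5 0 0 0 0 0 0;4.5 0 0 0 0 0 0;4.5 0 0 0 0 0 0;4.5 0 0 0 0 0 0;4.5 0 0 0 0 0 0"

```text
t: 26.92
ee_pos: [562.8, 19.0, 25.2]
orientation: [2.055, 2.376, 0.0]
ft_force: [-1.0, 1.2, 4.8]
width: 50.6
```

>>> play_rows:
  plan: "4.5 0 0 -0.5 0 0 0;4.5 0 0 -2 0 0 0;4.5 0 0 -4 0 0 0;4.5 0 0 -4 0 0 0;4.5 0 0 0 0 0 0"

```text
t: 27.55
ee_pos: [565.1, 19.0, 134.2]
orientation: [2.051, 2.372, 0.008]
ft_force: [0.1, -0.3, 0.3]
width: 50.5
```

```bash
python3 - <<'E'
from h import *
import pickle
im=pickle.load(open("t2.pkl","rb"));P=cloud(im);H=hsv(im)
red=((H[...,0]<4)|(H[...,0]>176))&(H[...,1]>180)&(H[...,2]>60)
b=[x for x in blobs(red,800) if np.hypot(*(x[0]-[464,247]))<15][0]
q=P[b[2]]; q=q[(q[:,2]>-5)&(q[:,2]<30)&(q[:,0]>400)]; r=cv2.minAreaRect(q[:,:2].astype(np.float32));print(r)
plan(r[0][0],r[0][1],125,8.3)
E
```

```text
((496.10430908203125, -289.8606262207031), (147.1112518310547, 108.71147155761719), 8.276226043701172)
jaw angle 8.3 toolz [ 7.3e-03  1.0e-04 -1.0e+00] tcp [565.1  19.  134.2] t 27.55 w 50.5 F [ 0.1 -0.3  0.3] q6 -0.132
turn -0.0 then shift cm [-29.56 -11.3    0.87]
```

```bash
python3 - <<'E'
from h import *
import pickle
for n in("top","scene"):
    im=pickle.load(open(n+".pkl","rb"));P=cloud(im);H=hsv(im)
    red=((H[...,0]<4)|(H[...,0]>176))&(H[...,1]>180)&(H[...,2]>60)
    q=P[red];q=q[(q[:,2]>-5)&(q[:,2]<30)&(q[:,0]>350)&(q[:,0]<650)&(q[:,1]<-150)&(q[:,1]>-400)]; r=cv2.minAreaRect(q[:,:2].astype(np.float32));print(len(q),r)
plan(495,-281,134,8.3)
im=get_image("wrist");save(im,"w8",k=1)
E
```

```text
2685 ((494.50982666015625, -278.94024658203125), (147.19638061523438, 129.89122009277344), 8.199522018432617)
1841 ((495.98724365234375, -277.89178466796875), (154.3990020751953, 130.90155029296875), 7.758124828338623)
jaw angle 8.3 toolz [ 7.3e-03  1.0e-04 -1.0e+00] tcp [565.1  19.  134.2] t 27.55 w 50.5 F [ 0.1 -0.3  0.3] q6 -0.132
turn -0.0 then shift cm [-28.67 -11.27  -0.03]
```

>>> play_rows:
  plan: "4.5 -2.4 -1 0 0 0 0;4.5 -4.5 -1.8 0 0 0 0;4.5 -5 -1.9 0 0 0 0;4.5 -5 -1.9 0 0 0 0;4.5 -5 -1.9 0 0 0 0;4.5 -4.5 -1.8 0 0 0 0;4.5 -2 -0.9 0 0 0 0;4.5 0 0 4 0 0 0;4.5 0 0 3 0 0 0;4.5 0 0 2 0 0 0;4.5 0 0 1 0 0 0;4.5 0 0 0.8 0 0 0;4.5 0 0 0 0 0 0"

```text
t: 29.22
ee_pos: [493.0, -278.2, 22.0]
orientation: [-2.055, -2.377, -0.0]
ft_force: [0.1, -0.5, -0.1]
width: 50.2
```

>>> play_rows:
  plan: "4.5 0 0 0.2 0 0 0;4.5 0 0 0.2 0 0 0;4.5 0 0 0.1 0 0 0;4.5 0 0 0.05 0 0 0;4.5 0 0 0 0 0 0"

```text
t: 29.85
ee_pos: [492.8, -278.2, 16.5]
orientation: [-2.055, -2.376, -0.0]
ft_force: [-0.0, 0.2, -0.4]
width: 50.2
```

>>> play_rows:
  plan: "4.5 0 0 0.06 0 0 0;4.5 0 0 0 0 0 0;6.5 0 0 0 0 0 0;6.5 0 0 0 0 0 0;6.5 0 0 0 0 0 0;6.5 0 0 0 0 0 0;6.5 0 0 -2 0 0 0;6.5 0 0 -4 0 0 0;6.5 0 0 -5 0 0 0;6.5 0 0 -5 0 0 0;6.5 0 -3 -2 0 0 0;6.5 0 -4 0 0 0 0;6.5 0 0 0 0 0 0;6.5 0 0 0 0 0 0"

```text
t: 31.6
ee_pos: [424.2, -288.6, 196.9]
orientation: [2.054, 2.374, 0.001]
ft_force: [0.2, 0.4, 0.3]
width: 64.9
```

```bash
python3 - <<'E'
from h import *
im=get_image("scene");P=cloud(im);H=hsv(im)
save(im,"end_scene",(130,90,450,290),2.5)
t=get_image("top");save(t,"end_top",(180,110,520,310),2.3)
for n,i in(("s",im),("t",t)):
    P=cloud(i);H=hsv(i)
    for nm,(x,y),r in(("gauge",(468,240),30),("right",(577,-80),15),("left",(563,18),15),("tray",(494,-278),40)):
        m=(np.hypot(P[...,0]-x,P[...,1]-y)<r)&((purple(H)) if nm!="tray" else white(H)|purple(H))
        q=P[m]; print(n,nm,len(q),q.mean(0).round(1) if len(q) else "",np.percentile(q[:,2],[5,95]).round(1) if len(q) else "")
print(get_obs()["ee_pos"],get_obs()["t"])
E
```

```text
s gauge 130 [475.2 242.2  75.2] [47.6 94.2]
s right 30 [576.9 -80.9  37.8] [28.7 41.4]
s left 0  
s tray 77 [ 493.5 -277.2   28.1] [22.7 32.2]
t gauge 58 [467.1 238.   84.4] [48.7 96.2]
t right 31 [579.4 -82.2  33.4] [ 0.2 43.3]
t left 0  
t tray 399 [ 480.1 -274.1  308. ] [ 22.8 551.8]
[ 424.51983032 -288.41517896  196.27572393] 31.7
```

View pics/end_scene.png

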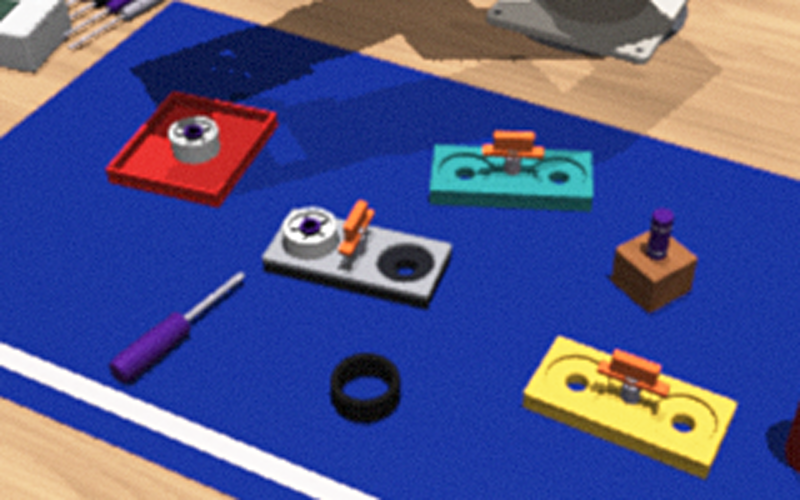

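View pics/end_top.png

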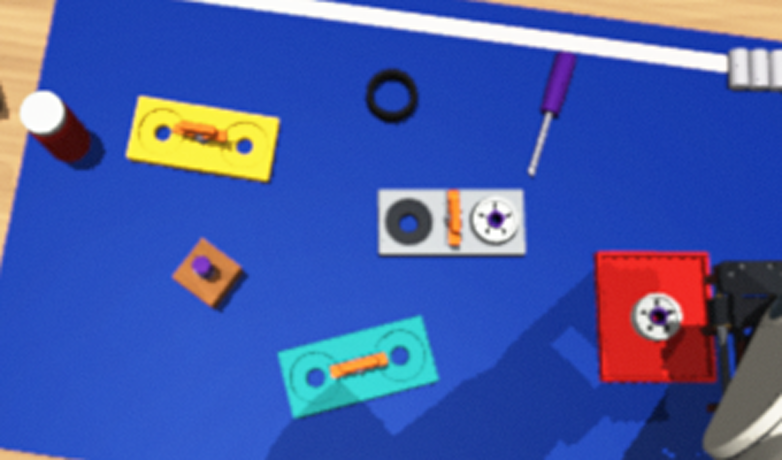

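The final views show the rejected wheel flat in the red tray (scene 193,138; top 657,316) and the right wheel still in its pocket. The bar is across the stand, and the gauge stands in its holder (scene 660,235). Nothing else has moved and the gripper is clear, so I'm handing in.

```bash
python3 -c "
from workcell import *
print(close_job())"
```

```text
the job is handed in; nothing more can be done
None
```

The job is done and handed in at about 32 s of the 72 s allowed. The wheel from the left pocket was the tight one, and it now lies flat in the red tray.

- **Gauging:** In the left wheel the gauge stopped about 10 mm down, and the force rose only to about 7 N. In the right wheel it went right through with almost no force, and its tip came out about 5 mm below the wheel.
- **Gauge:** It is back upright in its holder, with the handle top at about 94 mm as at the start.
- **Bar:** I turned it until it met the open stop, where the torque jumped to 0.34 N·m. A wrist picture afterwards showed it lying along the stand's x.
- **Last checks:** The final scene and top pictures show the tight wheel in the tray and the good wheel in its right-hand pocket. The loose items and look-alike stands look unmoved, and the gripper is clear of everything. The top camera put the gauge about 2–3 mm from where the wrist camera did, which is within its calibration and its oblique view. No check failed.

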